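Turn to the amber scale for a colour reading

TASK

Get the colour-scale binder ready for reading the sample: turn the top leaf, the one with the green tab, over the rings so that it lies flat on the left-hand pile and the amber scale under it lies open; turn that one leaf only. Slide the sample beaker (the small clear one in front of the right-hand page) across the bench until it stands close up against the binder's near edge, in front of the amber scale. Use the fingertips only, from outside: take neither the leaf nor the beaker between the fingers, keep the beaker upright on the bench, and leave the dropper bottles, the timer and the square cells where they are.

Things in the scene. Friction and masses are not known exactly. Their poses are not given: they have to be found in the camera images.
- binder: open ring binder of rigid plastic colour-scale leaves, fixed on the bench; dark covers 171 mm (x) by 277 mm (y), 3 mm thick. Origin: middle of its underside, on the spine. x runs along the spine away from the robot, y to the left-hand page, z up. Right-hand pile at y = -22 to -130 mm, x = -83 to 83 mm, top at z = 44 mm; left-hand pile the same at +y, top at z = 24 mm.
- ring_axis (a point): centre of the middle ring, 34 mm above the bench (binder x = y = 0); the leaves turn about the line through it along the binder's x. Three steel rings of 29 mm radius at binder x = -58, 0, 58 mm, highest point z = 63 mm.
- green_leaf (a joint): angle of the top leaf (green patches, green tab): 0 = flat on the right-hand pile (start), 1.57 upright, 3.14 flat on the left-hand pile. Rigid white plate 165 x 108 x 3 mm, 70 g, underside at z = 41 mm; outer edge 129 mm, tab tip 151 mm from the ring axis. Its first underside is on top once turned. Slight friction: stays put within 30 deg of upright, sinks down beyond.
- green_tab (a point): centre, at mid thickness, of the green tab that sticks out 22 mm from the green leaf's outer edge, 48 mm wide along binder x, 3 mm thick; turns with the leaf. At the start binder x = 53, y = -140, z = 42.5 mm. Below it only the 3 mm cover (to y = -139 mm) and the bench, so a fingertip leaning 45 deg fits under it; the pile's lower leaves are set back.
- amber_leaf (a joint): angle of the next leaf (amber patches, amber tab), same size and hinge, directly under the green leaf (z = 37.5 to 40.5 mm): 0 = flat on the right-hand pile, where it must stay. Its outer edge is 130 mm from the ring axis. Below it a pink-tabbed leaf (tab around binder x = -53 mm) is fixed.
- amber_tab (a point): centre of the amber tab, same size as the green one, in the middle of the leaf's outer edge (binder x = 0, y = -142, z = 39 mm)
- near_edge (a point): point on the binder's near cover edge at bench height, in front of the middle of the right-hand page's colour patches (binder x = -85.5, y = -80 mm). The frame is that of the binder.
- beaker_mid (a point): centre, half-way up, of the sample beaker: small clear empty beaker, 46 mm across, 57 mm tall, loose on the bench, 24 to 42 g; light, so it is best pushed low down
- sample_beaker: the same sample beaker; origin: centre of its underside, z up its axis
- orange_bottle: orange-capped white dropper bottle, 28 mm across, 74 mm tall, loose, origin at the underside; to be left alone
- white_bottle: white-capped dropper bottle, 28 mm across, 64 mm tall, loose, origin at the underside; to be left alone
- timer: small white bench timer lying on its back, 62 x 66 x 20 mm, loose, origin at the underside; to be left alone
- square_cell: clear square sample cell, 28 x 28 x 66 mm, empty, loose, origin at the underside, left of the binder; to be left alone

How it is judged:
By the outcome, as a careful person would: the job done as asked, in the order asked, and still so for the second after the job is handed in, with the robot touching nothing.
It also fails if it takes over 51 s, if anything falls off the work surface, if the arm or the gripper's body presses on something with over 40 N, if the wrist force passes 120 N, or if a joint passes its speed limit or range.

ROBOT

A 6-joint arm with a two-finger parallel gripper is mounted at the origin on a cart in front of the work surface, level with it; the furniture and walls round the work are solid. World frame = base frame: x ahead of the robot, y to its left, z up, the work surface at z = 0. Lengths are in m, angles in rad, forces in N, time in s.
With the tool pointing down it reaches from about 0.25 to 0.725 m from the base axis. Payload 4 kg.
Tool frame: the origin (TCP) lies midway between the tips of the shut fingers; the grasp point (between the pads) lies 19 mm behind it (manip.grip_point_offset is the distance from the TCP to the grasp point, in m); z points along the fingers, y is the direction in which the jaws open and shut (so a half turn about z gives the same grasp; the last joint's range is limited). The gripper opens to 85 mm and grips with 20 to 120 N. Pads are 22 mm wide; open, the fingers measure 114 mm over their backs; the gripper's body (76 mm by 85 mm) begins 54 mm behind the grasp point. The pads swing forward as they close: fully open they stand 13 mm farther back than shut.
Start: joints at [-1.28, 0.241, 0.005, 1.335, 0, 1.571], TCP at [0.143, -0.479, 0.231] pointing down, gripper open.
Joint ranges: [-2.72, 2.72], [-1.05, 1.87], [-1.09, 1.28], [-1.99, 2.15], [-1.42, 1.44], [-3.14, 3.14]. Speed limits (rad/s): [2.79, 2.79, 3.14, 3.14, 3.14, 3.14].

INTERFACE

Orientations are given as a rotation vector (axis times angle).
In Python, from workcell import manip gives the robot as it stands.
- The arm moves only by the tool move_arm, never from a script. Its argument "plan" is a list of rows, each a list of 5 numbers: the shift along the tool's x, y, z in cm, then the turn about the tool's z in degrees, then the closure, from 0 (fully open) to 1 (shut). In form: [[dx, dy, dz, yaw, claw], ...]. A call has 1 to 8 rows; each row is the pose to reach, as a shift and turn from the pose measured when the call began, along the tool's axes at that moment; what a row does not reach only later rows make up. A row lasts 1/10 s, in which the tool goes at most 50 mm and 8.59 degrees, less where a joint would pass 70% of its speed; a pose out of reach is approached as far as the arm can. A call with a gripper value outside its range is refused whole. The fingers move at their own pace and stop on an object; "newtons" is the grip in N (left out, the last holds). Time passes only in rows, so rows that repeat a pose let the fingers close. It gives the time, the measured TCP pose, the force and the opening at its end, in the units of the state.
- manip.read_state(): the state, without advancing time (a new reading comes with each control period).
- manip.grab_frame(name): name is "scene" or "top"; returns the picture (400x640x3 uint8, red, green, blue); there is no depth.
- manip.camera_model(name): a dict with "fx", "fy", "cx", "cy" (pixels), "D" ([k1, k2, p1, p2, k3] as OpenCV has them; the pictures are not rectified), "rvec" (rotation vector, rad) and "tvec" (3), from world to camera coordinates, as OpenCV has them. Camera axes: x right, y down, z forward; pixel columns grow to the right and rows downward; lengths in m; the calibration is good to about 2 mm. A picture is of the moment at which its call begins. camera_model takes no time and is no camera call.
- manip.sign_off(): hands the job in, once; it reports no verdict.
Trained networks look in the newest picture that a camera, given by its name, has taken for a name from the list of things; names that differ only in an ending like _2 or _b are one class to them, and where a whole thing is asked for, a point or a joint stands for the part that bears it (a point fixed in the world has none). Each returns a list of dicts, best first, with "conf" (0 to 1); they miss things now and then, are a little off and sometimes report something else, mostly with a low value. They report only what shows in the picture. A call takes as long as a camera call.
- manip.masks_of(label, camera): "mask" (400x640 bool, what is visible of it) and "bbox" ([left, top, width, height] in pixels, round what is visible of it).
- manip.pinpoint(label, camera): "centre" ([column, row] in pixels: a listed point, or the origin of a listed thing).
The state is a dict: "time_s": time; "joint_positions": joint angles; "dq": joint speeds; "effort": joint torques, N m; "ee_pos": TCP position; "tcp_rot": TCP orientation; "ft_force": force on the tool from outside, world axes, zero at the start; "ft_torque": the same for the moment, N m; "opening": finger opening in m.
Only numpy, scipy, OpenCV 4.12 (cv2) and the standard library are available. Lean on these libraries where they do the work, as an engineer would, in place of code of your own. Each camera call takes 0.05 s, during which the arm holds its last target.

## Working session

There is one attempt and no reset: what is moved stays moved. The work goes in short steps, Python scripts to look and compute and a tool call to move; the robot and the scene stay as the last step left them, time stands still between calls to the robot, and variables do not carry over. Pictures are saved under pics/ and viewed, and the job is handed in when it is done.

Besides the shell and the picture viewer there is one more tool, called after ">>>" in YAML: its name, and indented under it one key for each argument. move_arm: Moves the arm, as the interface text tells. Its arguments: {"type":"object","properties":{"plan":{"type":"array","items":{"type":"array","items":{"type":"number"}}},"newtons":{"type":"number"}},"required":["plan"]}

```bash
ls; mkdir -p pics; cat > h.py <<'E'
import numpy as np, cv2
from workcell import manip
def P(cam):
    m=manip.camera_model(cam);K=np.array([[m['fx'],0,m['cx']],[0,m['fy'],m['cy']],[0,0,1.]])
    R,_=cv2.Rodrigues(np.array(m['rvec'],float));t=np.array(m['tvec'],float).reshape(3)
    return K,np.array(m['D'],float),R,t
def ray(cam,px):
    K,D,R,t=P(cam);u=cv2.undistortPoints(np.array([[px]],float),K,D)[0,0]
    return -R.T@t, R.T@np.array([u[0],u[1],1.])
def onz(cam,px,z):
    o,d=ray(cam,px);return o+d*(z-o[2])/d[2]
def tri(pa,pb,ca='scene',cb='top'):
    o1,d1=ray(ca,pa);o2,d2=ray(cb,pb);d1/=np.linalg.norm(d1);d2/=np.linalg.norm(d2)
    A=np.stack([d1,-d2],1);s=np.linalg.lstsq(A,o2-o1,rcond=None)[0]
    a=o1+s[0]*d1;b=o2+s[1]*d2;return (a+b)/2,np.linalg.norm(a-b)
def proj(cam,p):
    K,D,R,t=P(cam);return cv2.projectPoints(np.array(p,float).reshape(-1,1,3),cv2.Rodrigues(R)[0],t,K,D)[0].reshape(-1,2)
def snap(n):
    for c in('scene','top'):
        cv2.imwrite(f'pics/{n}_{c}.png',manip.grab_frame(c)[:,:,::-1])
E
python3 - <<'E'
from h import *
np.set_printoptions(precision=4,suppress=True)
snap('a')
s=manip.read_state();print(s)
for c in('scene','top'):
    o,d=ray(c,(320,200));print(c,o,d)
    for l in['binder','ring_axis','green_tab','amber_tab','near_edge','beaker_mid','sample_beaker','orange_bottle','white_bottle','timer','square_cell']:
        print(c,l,[(np.round(q['centre'],1).tolist(),round(q['conf'],2)) for q in manip.pinpoint(l,c)])
E
```

```text
pics
{'time_s': 0.1, 'joint_positions': array([-1.28  ,  0.2414,  0.0038,  1.3352, -0.    ,  1.5708]), 'dq': array([ 0.0024, -0.0014,  0.0042,  0.0009, -0.0001,  0.0004]), 'effort': array([ -0.0005, -37.3138,  25.301 ,   0.0109,  -0.0003,   0.    ]), 'ee_pos': array([ 0.1432, -0.4784,  0.2305]), 'tcp_rot': array([-3.1065, -0.4549,  0.0004]), 'ft_force': array([-0.5785, -0.2887,  1.2703]), 'ft_torque': array([ 0.0111,  0.0103, -0.0073]), 'opening': 0.08543746288901405}
scene [-0.023   0.4909  0.5482] [ 0.6355 -0.5266 -0.5647]
scene binder [([297.7, 210.2], 0.95)]
scene ring_axis [([296.7, 197.9], 0.74)]
scene green_tab [([330.3, 176.4], 0.95)]
scene amber_tab [([343.8, 181.6], 0.58)]
scene near_edge [([343.9, 217.0], 0.66), ([298.4, 209.6], 0.2)]
scene beaker_mid [([361.0, 228.9], 0.95), ([198.5, 268.1], 0.46)]
scene sample_beaker [([361.8, 242.0], 0.84), ([298.3, 212.0], 0.53)]
scene orange_bottle [([419.7, 190.4], 0.75)]
scene white_bottle [([397.3, 177.8], 0.51)]
scene timer [([294.1, 286.4], 0.93)]
scene square_cell [([198.2, 269.7], 0.82)]
top [0.3288 0.042  1.0579] [ 0.1643 -0.0287 -0.9862]
top binder [([304.9, 171.8], 0.97)]
top ring_axis []
top green_tab [([354.1, 159.5], 0.68)]
top amber_tab [([356.5, 176.5], 0.42)]
top near_edge [([325.2, 204.9], 0.75)]
top beaker_mid [([324.1, 231.6], 0.65)]
top sample_beaker [([320.6, 229.8], 0.75), ([203.7, 182.1], 0.29)]
top orange_bottle [([412.4, 220.2], 0.69), ([250.1, 240.0], 0.63), ([207.4, 183.5], 0.62), ([419.5, 189.5], 0.37)]
top white_bottle [([421.4, 190.3], 0.56)]
top timer [([249.9, 238.3], 0.94)]
top square_cell [([207.6, 184.0], 0.66), ([326.8, 231.8], 0.62)]
```

View pics/a_scene.png

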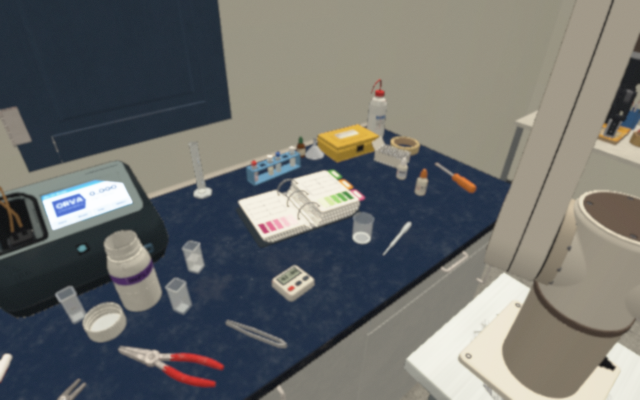

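View pics/a_top.png

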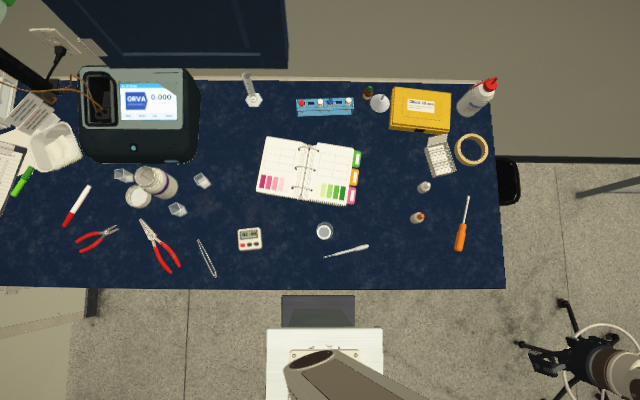

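```bash
python3 - <<'E'
import cv2
for c,(x,y,w,h) in dict(scene=(150,120,320,200),top=(180,110,270,170)).items():
    i=cv2.imread(f'pics/a_{c}.png')[y:y+h,x:x+w];s=800/w*0.93
    cv2.imwrite(f'pics/az_{c}.png',cv2.resize(i,None,fx=2.5,fy=2.5,interpolation=2))
E
```

```text
(no output)
```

View pics/az_scene.png

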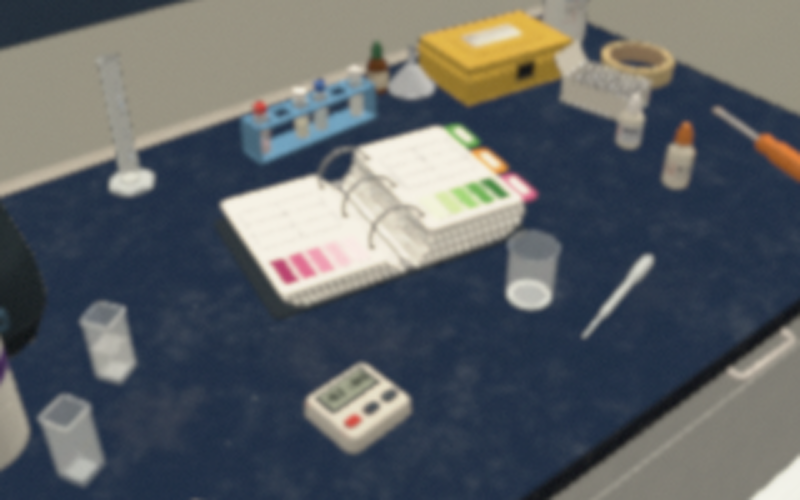

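View pics/az_top.png

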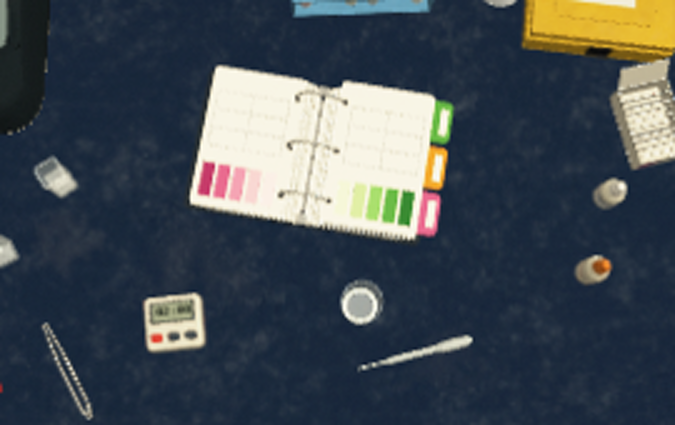

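The pictures show the binder open at about (305,172) in the top view, turned by roughly −8°. The green tab is at about (357,158), amber at (354,177) and pink at (352,196). The beaker is at about (324,231), the timer at (250,239) and the bottles at (418,187–217). Next I fit the binder pose from both views.

```bash
cat > fit.py <<'E'
from h import *
from scipy.optimize import least_squares
z=lambda c,x,y:(x/2.5+(180 if c=='top' else 150),y/2.5+(110 if c=='top' else 120))
# binder coords
pts=[('top',(442,121),(.053,-.140,.044)),('top',(436,168),(0,-.142,.040)),('top',(429,214),(-.053,-.142,.037)),
('top',(435,95),(.0825,-.129,.044)),('top',(416,238),(-.0825,-.129,.044)),('top',(217,66),(.0825,.13,.024)),('top',(190,206),(-.0825,.13,.024)),
('scene',(463,136),(.053,-.140,.044)),('scene',(490,161),(0,-.142,.040)),('scene',(520,187),(-.053,-.142,.037)),
('scene',(442,126),(.0825,-.129,.044)),('scene',(523,206),(-.0825,-.129,.044)),('scene',(220,204),(.0825,.13,.024)),('scene',(292,296),(-.0825,.13,.024))]
def W(q,b):
    b=np.atleast_2d(b);c,s=np.cos(q[2]),np.sin(q[2])
    return np.stack([q[0]+c*b[:,0]-s*b[:,1],q[1]+s*b[:,0]+c*b[:,1],b[:,2]+(q[3] if len(q)>3 else 0)],1)
def res(q):
    return np.concatenate([(proj(c,W(q,b))[0]-np.array(z(c,*u))) for c,u,b in pts])
if __name__=='__main__':
    np.set_printoptions(precision=4,suppress=True)
    r=least_squares(res,[.5,0,-.15,0],x_scale=[.1,.1,.1,.1],loss='soft_l1');print(r.x);print(r.fun.reshape(-1,2))
    q=r.x
    print('gt',W(q,(.053,-.14,.0425)),tri((330.3,176.4),(354.1,159.5)))
    print('near',W(q,(-.0855,-.08,0)),onz('top',(325.2,204.9),0),onz('scene',(343.9,217),0))
    print('beaker mid',tri((361,228.9),(324.1,231.6)),'base',onz('scene',(361.8,242),0),onz('top',(320.6,229.8),0))
    # bottom disk by eye
    print(onz('scene',z('scene',528,293),.003),onz('top',z('top',360,304),.003))
    for n,a,b in[('orange',(419.7,190.4),(412.4,220.2)),('white',(397.3,177.8),(421.4,190.3)),('timer',(294.1,286.4),(250,238.3)),('cell',(198.2,269.7),(207.6,184))]:
        print(n,tri(a,b),onz('scene',a,0),onz('top',b,0))
    print('near page bottles', W(q,[(.083,-.13,.03),(-.083,-.13,.03)]))
E
python3 fit.py
```

```text
[ 0.5865  0.054  -0.1525 -0.0015]
[[ 0.0287  0.3131]
 [ 0.4604 -0.1442]
 [ 0.5987 -0.1532]
 [ 0.4     0.2986]
 [ 0.0226 -0.598 ]
 [-0.9132  0.2887]
 [-0.5748 -0.8826]
 [ 0.062  -0.0267]
 [ 0.4987 -0.0108]
 [-0.0456  0.2358]
 [-0.5074  0.228 ]
 [ 1.5509 -2.5235]
 [ 0.4052  0.3441]
 [-2.7942  0.8813]]
gt [[ 0.6176 -0.0924  0.041 ]] (array([ 0.6197, -0.0822,  0.0378]), np.float64(0.008702729706206018))
near [[ 0.4898 -0.0121 -0.0015]] [ 0.4907 -0.0038  0.    ] [ 0.4991 -0.0205  0.    ]
beaker mid (array([0.4137, 0.0024, 0.0272]), np.float64(0.005613058874696089)) base [0.4033 0.0107 0.    ] [0.4188 0.0095 0.    ]
[0.414  0.0026 0.003 ] [ 0.4135 -0.0001  0.003 ]
orange (array([ 0.4462, -0.2514,  0.0155]), np.float64(0.0023022798059044117)) [ 0.4607 -0.2722  0.    ] [ 0.447  -0.2565  0.    ]
white (array([ 0.542 , -0.2832, -0.0026]), np.float64(0.0156240060346198)) [ 0.5452 -0.2745  0.    ] [ 0.5354 -0.2873  0.    ]
timer (array([ 0.3936,  0.2094, -0.0042]), np.float64(0.002036483983001034)) [0.3896 0.2109 0.    ] [0.394  0.2095 0.    ]
cell (array([ 0.5522,  0.3405, -0.0045]), np.float64(0.0027392990888748634)) [0.5486 0.3426 0.    ] [0.5504 0.338  0.    ]
near page bottles [[ 0.6488 -0.0871  0.0285]
 [ 0.4847 -0.0619  0.0285]]
```

Binder fit: origin (0.5865, 0.054), yaw −0.1525. The beaker is at about (0.414, 0.002), and its measured mid-height of 27 mm matches the stated size. The tool only translates and yaws, so the plan has three parts:
- Press the shut fingertips' side against the tip of the green tab and lift it by friction.
- Push the leaf on over the rings.
- Push the beaker from behind, low down.

```bash
cat > go.py <<'E'
from fit import *
from scipy.spatial.transform import Rotation as Ro
q=[.5865,.054,-.1525]
np.set_printoptions(precision=3,suppress=True)
def info():
    s=manip.read_state();p=s['ee_pos'];R=Ro.from_rotvec(s['tcp_rot']).as_matrix()
    c,sn=np.cos(q[2]),np.sin(q[2]);d=p-np.array([q[0],q[1],0]);b=np.array([c*d[0]+sn*d[1],-sn*d[0]+c*d[1],d[2]])
    print('t',s['time_s'],'binder mm',b*1000,'toolx deg',np.degrees(np.arctan2(R[1,0],R[0,0])),'F',s['ft_force'],'q',s['joint_positions'],'tool z',R[:,2]);return s,p,R
def to(bp=None,ang=None,wp=None):
    s,p,R=info();w=W(q,bp)[0] if wp is None else np.array(wp)
    a=np.arctan2(R[1,0],R[0,0]); 
    print('world',w,'tool cm',R.T@(w-p)*100,'yaw',0 if ang is None else -(np.degrees(ang-a)))
E
python3 - <<'E'
from go import *
to((.053,-.175,.16),q[2]+np.pi/2)
to((.053,-.175,.022),q[2]+np.pi/2)
E
```

```text
t 1.2 binder mm [-357.038 -594.136  231.298] toolx deg 16.662608400710823 F [ 0.129 -0.767 -0.036] q [-1.28   0.241  0.005  1.335 -0.     1.571] tool z [-0.  0. -1.]
world [ 0.612 -0.127  0.16 ] tool cm [ 55.019 -20.274   7.129] yaw -64.59978522354412
t 1.2 binder mm [-357.038 -594.136  231.298] toolx deg 16.662608400710823 F [ 0.129 -0.767 -0.036] q [-1.28   0.241  0.005  1.335 -0.     1.571] tool z [-0.  0. -1.]
world [ 0.612 -0.127  0.022] tool cm [ 55.019 -20.274  20.929] yaw -64.59978522354412
```

>>> move_arm:
  plan:
    - [4.6,-1.7,0,-8,1]
    - [9.2,-3.4,0,-16,1]
    - [13.8,-5.1,0,-24,1]
    - [18.4,-6.8,0,-32,1]
    - [23,-8.5,0,-40,1]
    - [27.6,-10.2,0,-48,1]
    - [32.2,-11.9,0,-56,1]
    - [36.8,-13.6,1,-64.6,1]
  newtons: 20

```text
time_s: 2.0
ee_pos: [0.4592, -0.2422, 0.2227]
tcp_rot: [2.375, 2.051, 0.002]
ft_force: [0.8, -1.4, -0.3]
opening: -0.0003
```

```bash
python3 -c "
from go import *
to((.053,-.175,.16),q[2]+np.pi/2)"
```

```text
t 2.0 binder mm [ -80.819 -312.129  222.726] toolx deg 81.60765299319407 F [ 0.812 -1.409 -0.326] q [-0.485  0.279  0.034  1.322 -0.     1.232] tool z [ 0.003 -0.002 -1.   ]
world [ 0.612 -0.127  0.16 ] tool cm [13.641 13.443  6.299] yaw 0.3452593689391245
```

>>> move_arm:
  plan:
    - [3.4,3.4,1,0,1]
    - [6.8,6.7,2,0,1]
    - [10.2,10,4,0.3,1]
    - [13.6,13.4,6,0.3,1]
    - [13.6,13.4,10,0.3,1]
    - [13.6,13.4,14,0.3,1]
    - [13.6,13.4,14,0.3,1]

```text
time_s: 2.7
ee_pos: [0.6072, -0.1258, 0.0761]
tcp_rot: [-2.377, -2.043, 0.011]
ft_force: [-1.1, 0.2, -0.5]
opening: 0.0002
```

```bash
python3 -c "
from go import *
to((.053,-.175,.025),q[2]+np.pi/2)
snap('b')
i=cv2.imread('pics/b_scene.png')[110:310,200:500];j=cv2.imread('pics/b_top.png')[100:260,250:450]
cv2.imwrite('pics/bz.png',np.hstack([cv2.resize(i,(480,320)),cv2.resize(j,(320,320))]))
i=cv2.imread('pics/b_scene.png')[130:220,280:420]
cv2.imwrite('pics/bz2.png',cv2.resize(i,None,fx=5,fy=5,interpolation=2))"
```

```text
t 2.7 binder mm [  47.751 -174.564   76.067] toolx deg 81.37404454418811 F [-1.102  0.205 -0.545] q [-0.204  0.584  0.111  1.108 -0.001  1.518] tool z [-0.01   0.001 -1.   ]
world [ 0.612 -0.127  0.025] tool cm [-0.041  0.578  5.101] yaw 0.11165091993316917
```

View pics/bz.png

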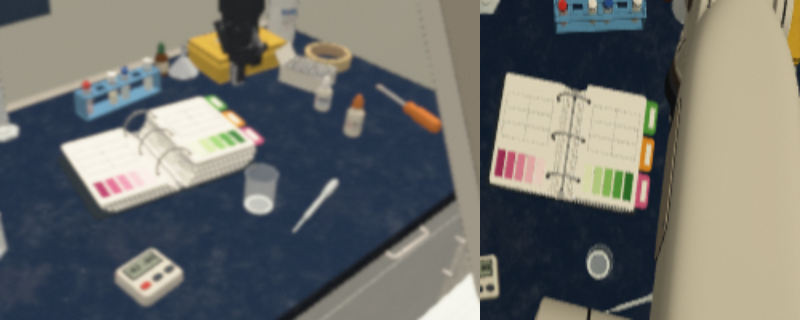

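View pics/bz2.png

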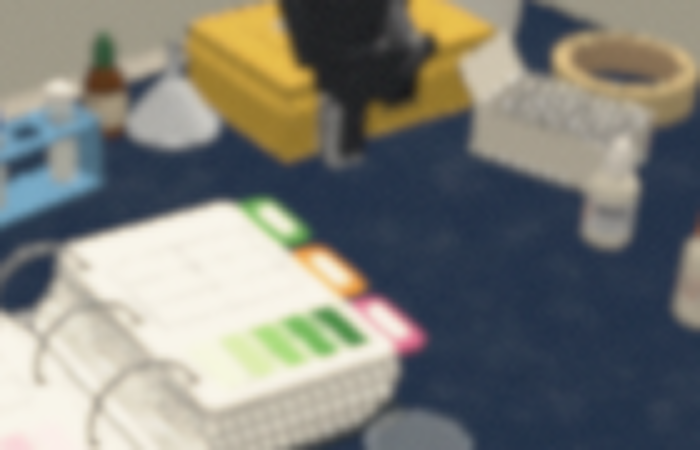

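The shut fingertips hang clear beyond the green tab, with the tip at about (348,162) in the scene view and the tab at (334,174). I lower them and then move in to contact.

>>> move_arm:
  plan:
    - [0,0.4,3,0,1]
    - [0,0.4,5,0,1]
    - [0,0.4,5,0,1]
    - [0.5,0.4,5,0,1]
    - [0.8,0.4,5,0,1]
    - [1.0,0.4,5,0,1]
    - [1.0,0.4,5,0,1]

```text
time_s: 3.5
ee_pos: [0.6179, -0.118, 0.0342]
tcp_rot: [2.38, 2.045, 0.002]
ft_force: [-0.1, -0.9, -0.3]
opening: 0.0001
```

```bash
python3 -c "
from go import *
info()"
```

```text
t 3.5 binder mm [  57.191 -165.188   34.232] toolx deg 81.33791981718036 F [-0.11  -0.896 -0.284] q [-0.188  0.631  0.075  1.011 -0.001  1.534] tool z [ 0.003 -0.002 -1.   ]
```

>>> move_arm:
  plan:
    - [0,0,0.5,0,1]
    - [0.2,0,0.8,0,1]
    - [0.4,0,0.8,0,1]
    - [0.5,0,0.8,0,1]

```text
time_s: 3.9
ee_pos: [0.6184, -0.1127, 0.0258]
tcp_rot: [2.381, 2.046, 0.001]
ft_force: [0.0, -0.1, 0.7]
opening: -0.0
```

```bash
python3 -c "
from go import *
info()"
```

```text
t 3.9 binder mm [  56.851 -159.935   25.766] toolx deg 81.34866228408328 F [ 0.038 -0.113  0.652] q [-0.18   0.64   0.066  0.994 -0.001  1.542] tool z [ 0.002 -0.002 -1.   ]
```

>>> move_arm:
  plan:
    - [0.2,0,0,0,1]
    - [0.3,0,0,0,1]
    - [0.3,0,0,0,1]

```text
time_s: 4.2
ee_pos: [0.6187, -0.1119, 0.0259]
tcp_rot: [2.38, 2.042, -0.004]
ft_force: [-1.4, -6.0, -0.3]
opening: 0.0001
```

```bash
python3 -c "
from go import *
info()"
```

```text
t 4.2 binder mm [  56.99  -159.134   25.876] toolx deg 81.25818790619121 F [-1.354 -6.042 -0.269] q [-0.176  0.64   0.066  0.994 -0.005  1.547] tool z [ 0.002 -0.006 -1.   ]
```

Contact is made at 6 N. Now I lift while pressing inwards.

>>> move_arm:
  plan:
    - [0.25,0,-0.3,0,1]
    - [0.3,0,-0.7,0,1]
    - [0.4,0,-1.1,0,1]
    - [0.5,0,-1.5,0,1]
    - [0.6,0,-1.9,0,1]
    - [0.6,0,-2.0,0,1]

```text
time_s: 4.8
ee_pos: [0.6191, -0.1094, 0.0466]
tcp_rot: [2.379, 2.036, -0.011]
ft_force: [-2.5, -8.9, 0.8]
opening: -0.0
```

```bash
cat > look.py <<'E'
import sys
from go import *
info();n=sys.argv[1];snap(n)
i=cv2.imread(f'pics/{n}_scene.png')[110:270,220:440];j=cv2.imread(f'pics/{n}_top.png')[110:250,240:380]
cv2.imwrite(f'pics/{n}z.png',np.hstack([cv2.resize(i,(495,360),interpolation=2),cv2.resize(j,(300,360),interpolation=2)]))
E
python3 look.py c
```

```text
t 4.8 binder mm [  57.061 -156.508   46.602] toolx deg 81.10628286713053 F [-2.477 -8.879  0.771] q [-0.169  0.618  0.087  1.036 -0.012  1.557] tool z [ 0.002 -0.012 -1.   ]
```

View pics/cz.png

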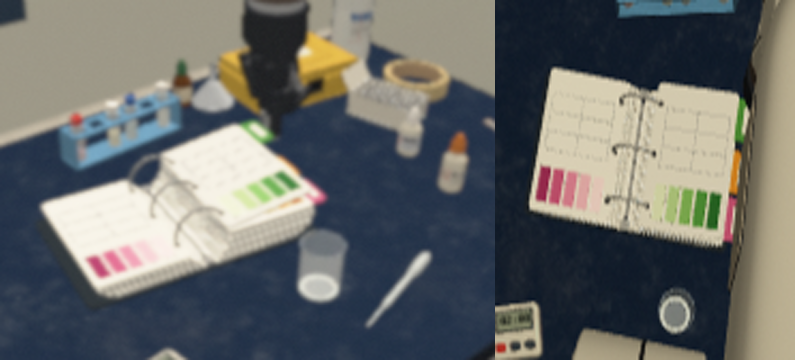

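The leaf is lifting: the amber tab now shows beneath its raised edge. I follow the arc and keep the inward preload.

>>> move_arm:
  plan:
    - [0.5,0,-0.6,0,1]
    - [0.7,0,-1.2,0,1]
    - [0.95,0,-1.8,0,1]
    - [1.2,0,-2.4,0,1]
    - [1.5,0,-3.0,0,1]
    - [1.8,0,-3.6,0,1]
    - [2.1,0,-4.1,0,1]
    - [2.4,0,-4.6,0,1]

```text
time_s: 5.7
ee_pos: [0.6222, -0.0915, 0.0944]
tcp_rot: [2.377, 2.024, -0.022]
ft_force: [-4.6, -15.3, 8.8]
opening: 0.0001
```

```bash
python3 look.py d
```

```text
t 5.7 binder mm [  57.34  -138.358   94.397] toolx deg 80.82148737252538 F [ -4.606 -15.259   8.792] q [-0.135  0.574  0.144  1.136 -0.023  1.596] tool z [ 0.002 -0.024 -1.   ]
```

View pics/dz.png

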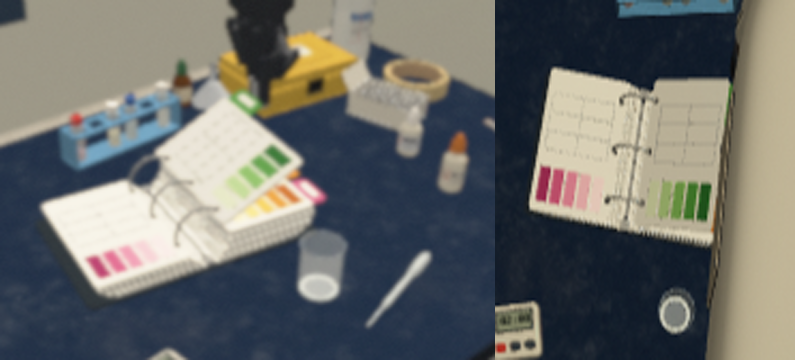

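The leaf is at about 30° and the amber scale stays down. I carry on along the arc.

>>> move_arm:
  plan:
    - [0.7,0,-1.1,0,1]
    - [1.5,0,-1.9,0,1]
    - [2.5,0,-2.8,0,1]
    - [3.5,0,-3.5,0,1]
    - [4.6,0,-4.2,0,1]
    - [5.7,0,-4.7,0,1]
    - [6.9,0,-5.1,0,1]
    - [8.1,0,-5.4,0,1]

```text
time_s: 6.6
ee_pos: [0.635, -0.0082, 0.147]
tcp_rot: [2.376, 2.026, -0.021]
ft_force: [0.4, -0.1, 0.5]
opening: -0.0001
```

```bash
python3 look.py e
```

```text
t 6.6 binder mm [ 57.371 -54.083 147.023] toolx deg 80.90454937219833 F [ 0.434 -0.073  0.507] q [-0.002  0.551  0.249  1.266 -0.023  1.728] tool z [ 0.002 -0.023 -1.   ]
```

View pics/ez.png

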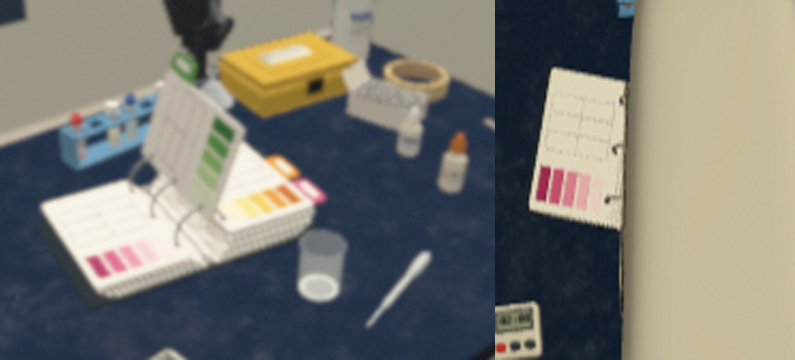

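>>> move_arm:
  plan:
    - [1.6,0,0,0,1]
    - [3.2,0,0,0,1]
    - [4.8,0,0,0,1]
    - [6.4,0,0,0,1]
    - [8.0,0,0.3,0,1]
    - [9.4,0,0.8,0,1]
    - [10.8,0,1.4,0,1]
    - [12.0,0,2.0,0,1]

```text
time_s: 7.5
ee_pos: [0.6539, 0.1121, 0.1233]
tcp_rot: [2.374, 2.03, -0.021]
ft_force: [-0.2, 0.0, -0.4]
opening: 0.0001
```

```bash
python3 look.py f
```

```text
t 7.5 binder mm [ 57.804  67.619 123.313] toolx deg 81.05389214953219 F [-0.247  0.022 -0.403] q [ 0.18   0.627  0.316  1.263 -0.022  1.907] tool z [ 0.001 -0.022 -1.   ]
```

View pics/fz.png

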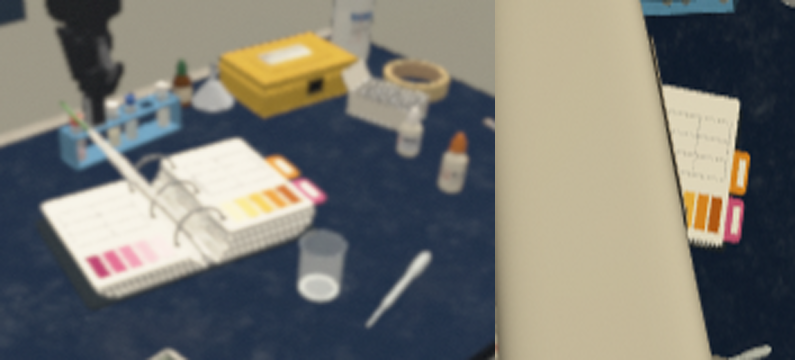

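The leaf is past upright, at about 130°. I follow it down with the fingertip on top.

>>> move_arm:
  plan:
    - [0.6,0,1.2,0,1]
    - [1.0,0,2.4,0,1]
    - [1.3,0,3.6,0,1]
    - [1.5,0,4.8,0,1]
    - [1.5,0,6.0,0,1]
    - [1.5,0,7.0,0,1]
    - [1.5,0,8.0,0,1]
    - [1.5,0,8.5,0,1]

```text
time_s: 8.4
ee_pos: [0.6549, 0.125, 0.0357]
tcp_rot: [2.374, 2.033, -0.026]
ft_force: [0.4, -0.2, -0.8]
opening: 0.0002
```

```bash
python3 look.py g
```

```text
t 8.4 binder mm [56.827 80.617 35.748] toolx deg 81.13711708355466 F [ 0.412 -0.218 -0.801] q [ 0.199  0.705  0.219  1.091 -0.022  1.924] tool z [-0.002 -0.023 -1.   ]
```

View pics/gz.png

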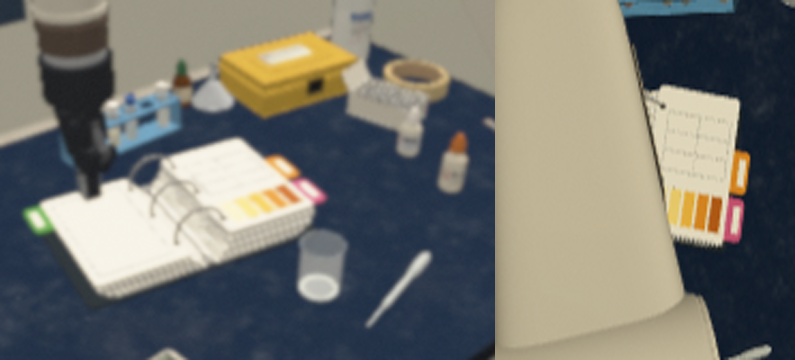

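The green tab is now on the left at about (236,207) and the amber scale lies open. A light press confirms it is flat, then I retract.

>>> move_arm:
  plan:
    - [0,0,0.5,0,1]
    - [0,0,0.9,0,1]
    - [0,0,1.0,0,1]

```text
time_s: 8.8
ee_pos: [0.6553, 0.125, 0.0271]
tcp_rot: [2.374, 2.032, -0.024]
ft_force: [-2.4, 0.1, 6.4]
opening: -0.0001
```

>>> move_arm:
  plan:
    - [0,0,-4,0,1]
    - [0,0,-8,0,1]
    - [0,0,-10,0,1]
    - [0,0,-11,0,1]

```text
time_s: 9.2
ee_pos: [0.6571, 0.1278, 0.1405]
tcp_rot: [2.372, 2.031, -0.016]
ft_force: [-0.4, -0.2, -0.4]
opening: -0.0003
```

```bash
python3 - <<'E'
from go import *
B=np.array([.4137,.001]);T=W(q,(-.1095,-.08,0))[0][:2];d=(T-B);print('T',T,d,np.degrees(np.arctan2(d[1],d[0])))
u=d/np.linalg.norm(d)
S=B-u*(.023+.011+.022);print('start',S)
to(wp=[S[0],S[1],.14],ang=np.arctan2(d[1],d[0]))
E
```

```text
T [ 0.466 -0.008] [ 0.052 -0.009] -10.206305993794782
start [0.359 0.011]
t 9.2 binder mm [ 58.532  83.669 140.546] toolx deg 81.13750044985846 F [-0.384 -0.219 -0.352] q [ 0.202  0.627  0.362  1.306 -0.022  1.927] tool z [ 0.005 -0.022 -1.   ]
world [0.359 0.011 0.14 ] tool cm [-16.143 -27.693   0.171] yaw 91.34380644365324
```

The press met the leaf at 27 mm, so it is flat. Joint 6 can't turn +91°, so I turn −88.7° and push with the opposite side.

>>> move_arm:
  plan:
    - [-2,-3.4,0,-8.5,1]
    - [-4,-6.9,0,-17,1]
    - [-6,-10.3,0,-25.5,1]
    - [-8,-13.8,0,-34,1]
    - [-10,-17.2,0,-42.5,1]
    - [-12,-20.7,0,-51,1]
    - [-14,-24.1,0,-59.5,1]
    - [-16.1,-27.7,0,-68,1]

```text
time_s: 10.0
ee_pos: [0.3564, 0.0109, 0.1408]
tcp_rot: [0.824, 3.022, -0.032]
ft_force: [-1.0, 0.2, 1.0]
opening: -0.0
```

```bash
python3 - <<'E'
from go import *
to(wp=[.359,.011,.018],ang=np.radians(169.8))
snap('h')
for l in('beaker_mid','sample_beaker','timer','orange_bottle','white_bottle','square_cell'):
  print(l,[[(np.round(x['centre'],1).tolist(),round(x['conf'],2)) for x in manip.pinpoint(l,c)[:2]] for c in('scene','top')])
E
```

```text
t 10.0 binder mm [-220.84   -77.501  140.839] toolx deg 149.52176523410338 F [-1.005  0.231  1.045] q [ 0.049  0.025 -0.497  1.047 -0.022  0.581] tool z [ 0.003 -0.022 -1.   ]
world [0.359 0.011 0.018] tool cm [-0.047  0.344 12.282] yaw -20.27823476589665
beaker_mid [[([360.9, 229.5], 0.93)], []]
sample_beaker [[([359.2, 240.2], 0.97)], [([247.2, 241.3], 0.49)]]
timer [[([341.8, 218.6], 0.63)], [([250.5, 239.2], 0.62)]]
orange_bottle [[([422.2, 193.6], 0.54)], [([410.7, 216.1], 0.66)]]
white_bottle [[([342.9, 219.2], 0.73), ([421.3, 190.3], 0.57)], []]
square_cell [[([199.4, 271.4], 0.76)], [([205.2, 185.5], 0.53)]]
```

View pics/h_scene.png

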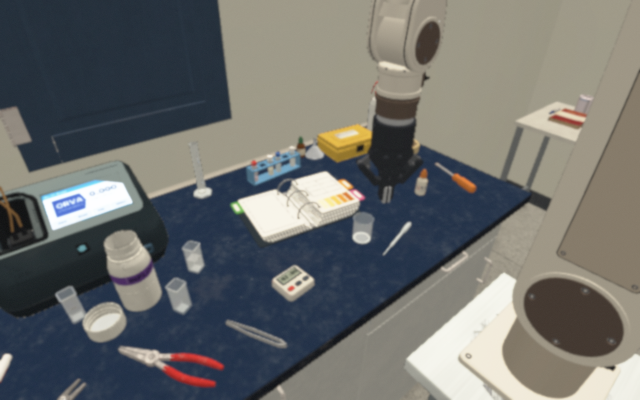

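The beaker is still at (362,230) in the scene view, and the green leaf lies on the left with its tab at (238,207). I lower behind the beaker.

>>> move_arm:
  plan:
    - [0,0.3,3,-8,1]
    - [0,0.3,6,-16,1]
    - [0,0.3,9,-20.3,1]
    - [0,0.3,11,-20.3,1]
    - [0,0.3,12.2,-20.3,1]
    - [0,0.3,12.2,-20.3,1]

```text
time_s: 11.3
ee_pos: [0.3593, 0.0114, 0.0181]
tcp_rot: [0.288, 3.126, -0.034]
ft_force: [-0.3, 0.7, -0.2]
opening: -0.0002
```

```bash
python3 - <<'E'
from go import *
B=np.array([.4137,.001]);u=np.array([np.cos(np.radians(-10.2)),np.sin(np.radians(-10.2))])
to(wp=[*(B-u*.036),.018],ang=np.radians(169.8))
snap('i')
i=cv2.imread('pics/i_scene.png')[170:280,280:440];cv2.imwrite('pics/iz.png',cv2.resize(i,None,fx=4.5,fy=4.5,interpolation=2))
E
```

```text
t 11.3 binder mm [-218.095  -76.595   18.086] toolx deg 169.45817424223068 F [-0.264  0.66  -0.223] q [ 0.05   0.219 -0.671  0.681 -0.022  0.234] tool z [ 0.    -0.022 -1.   ]
world [0.378 0.007 0.018] tool cm [-1.939 -0.051  0.018] yaw -0.3418257577693352
```

View pics/iz.png

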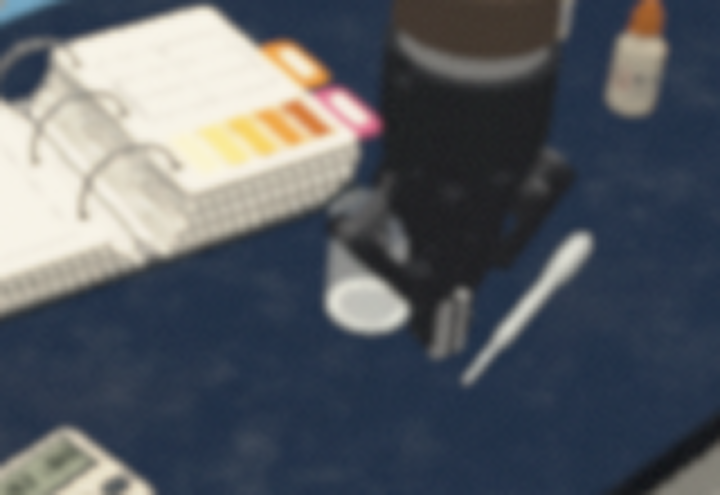

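>>> move_arm:
  plan:
    - [-1.2,0,0,0,1]
    - [-1.7,0,0,0,1]
    - [-2.1,0,0,0,1]
    - [-2.5,0,0,0,1]
    - [-3.0,0,0,0,1]
    - [-3.5,0,0,0,1]
    - [-4.0,0,0,0,1]
    - [-4.4,0,0,0,1]

```text
time_s: 12.2
ee_pos: [0.4047, 0.0034, 0.02]
tcp_rot: [0.288, 3.122, -0.033]
ft_force: [1.2, 0.1, 0.6]
opening: -0.0001
```

```bash
cat > lk.py <<'E'
import sys
from go import *
info();n=sys.argv[1];snap(n)
print([(np.round(x['centre'],1).tolist(),round(x['conf'],2)) for c in('scene',) for x in manip.pinpoint('beaker_mid',c)])
b=manip.pinpoint('beaker_mid','scene')
if b: 
    w=onz('scene',b[0]['centre'],.0285);d=w[:2]-np.array(q[:2]);c,s=np.cos(q[2]),np.sin(q[2]);print('beaker w',w,'binder',c*d[0]+s*d[1],-s*d[0]+c*d[1])
i=cv2.imread(f'pics/{n}_scene.png')[170:280,280:440];cv2.imwrite(f'pics/{n}z.png',cv2.resize(i,None,fx=4.5,fy=4.5,interpolation=2))
E
python3 lk.py j
```

```text
t 12.2 binder mm [-171.982  -77.619   19.976] toolx deg 169.46010470128905 F [1.169 0.146 0.635] q [ 0.025  0.286 -0.565  0.716 -0.022  0.209] tool z [ 0.004 -0.022 -1.   ]
[([355.8, 221.0], 0.52)]
beaker w [ 0.443 -0.006  0.028] binder -0.13241501248820556 -0.0806096834522575
```

View pics/jz.png

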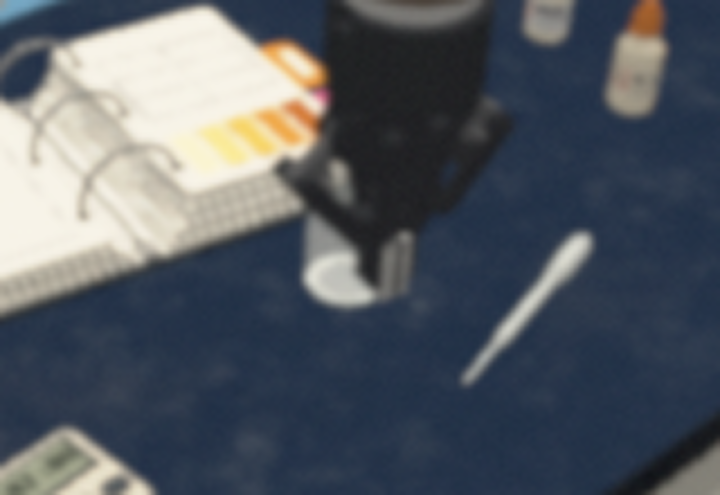

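The beaker is moving straight, at binder y ≈ −80 mm with about 25 mm to go. I continue.

>>> move_arm:
  plan:
    - [-0.4,0,0.1,0,1]
    - [-0.8,0,0.1,0,1]
    - [-1.2,0,0.1,0,1]
    - [-1.6,0,0.1,0,1]
    - [-2.0,0,0.1,0,1]
    - [-2.3,0,0.1,0,1]
    - [-2.5,0,0.1,0,1]
    - [-2.6,0,0.1,0,1]

```text
time_s: 13.2
ee_pos: [0.43, -0.0014, 0.0191]
tcp_rot: [0.288, 3.123, -0.033]
ft_force: [-0.1, -0.0, 0.1]
opening: -0.0004
```

```bash
python3 lk.py k
```

```text
t 13.2 binder mm [-146.317  -78.498   19.068] toolx deg 169.45482860154178 F [-0.071 -0.024  0.127] q [ 0.012  0.328 -0.503  0.736 -0.022  0.196] tool z [ 0.003 -0.022 -1.   ]
[([348.9, 217.1], 0.56)]
beaker w [ 0.464 -0.003  0.028] binder -0.11201854533303042 -0.07492513116557971
```

View pics/kz.png

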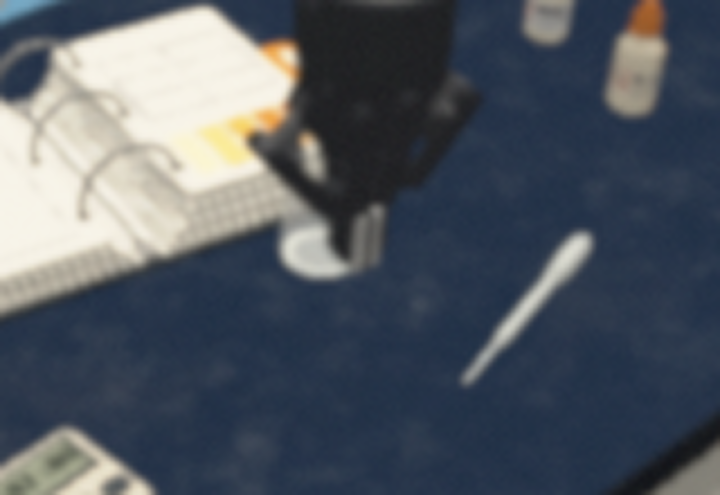

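>>> move_arm:
  plan:
    - [-0.1,0,0,0,1]
    - [-0.2,0,0,0,1]
    - [-0.3,0,0,0,1]
    - [-0.3,0,0,0,1]

```text
time_s: 13.8
ee_pos: [0.4328, -0.0019, 0.0191]
tcp_rot: [0.288, 3.122, -0.033]
ft_force: [0.5, 1.0, -0.4]
opening: -0.0003
```

```bash
python3 -c "
from go import *
info()"
```

```text
t 13.8 binder mm [-143.389  -78.58    19.115] toolx deg 169.4571967634071 F [ 0.474  1.04  -0.432] q [ 0.011  0.332 -0.496  0.739 -0.022  0.195] tool z [ 0.004 -0.022 -1.   ]
```

>>> move_arm:
  plan:
    - [-0.1,0,0,0,1]
    - [-0.15,0,0,0,1]
    - [-0.15,0,0,0,1]

```text
time_s: 14.1
ee_pos: [0.4345, -0.0022, 0.0191]
tcp_rot: [0.288, 3.122, -0.033]
ft_force: [-0.2, 0.3, 0.6]
opening: -0.0002
```

```bash
python3 lk.py l
```

```text
t 14.1 binder mm [-141.747  -78.631   19.121] toolx deg 169.4556393896799 F [-0.21   0.303  0.63 ] q [ 0.01   0.335 -0.492  0.74  -0.022  0.194] tool z [ 0.004 -0.022 -1.   ]
[([350.1, 218.2], 0.73)]
beaker w [ 0.459 -0.002  0.028] binder -0.11697417787001568 -0.074998212250067
```

View pics/lz.png

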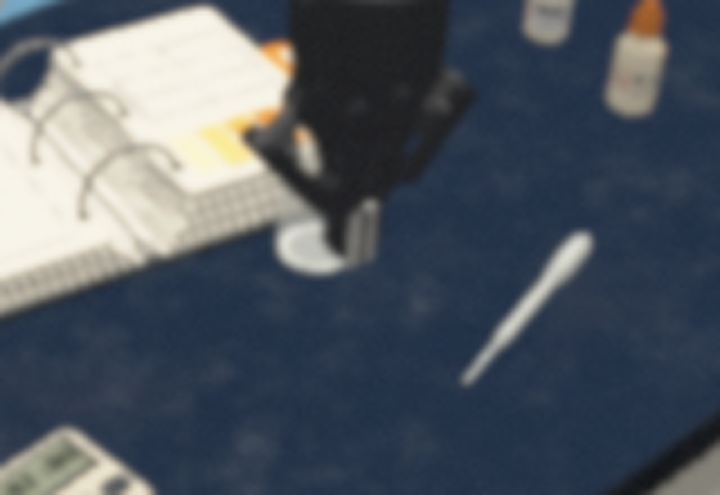

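The beaker is nearly there. The cover edge is only 3 mm high, so to avoid tipping I lower the fingertip to about 6 mm before the last millimetres.

>>> move_arm:
  plan:
    - [0.3,0,0,0,1]
    - [0.3,0,0.7,0,1]
    - [0.3,0,1.3,0,1]
    - [0.3,0,1.3,0,1]
    - [0.1,0,1.3,0,1]
    - [0,0,1.3,0,1]
    - [0,0,1.3,0,1]

```text
time_s: 15.0
ee_pos: [0.4349, -0.0025, 0.0062]
tcp_rot: [0.288, 3.122, -0.033]
ft_force: [-0.4, 0.8, 0.0]
opening: -0.0001
```

```bash
python3 -c "
from go import *
info()"
```

```text
t 15.0 binder mm [-141.266  -78.867    6.248] toolx deg 169.4522363720318 F [-0.44   0.771  0.016] q [ 0.009  0.357 -0.505  0.705 -0.022  0.194] tool z [ 0.004 -0.022 -1.   ]
```

>>> move_arm:
  plan:
    - [-0.1,0,0,0,1]
    - [-0.15,0,0,0,1]
    - [-0.15,0,0,0,1]

```text
time_s: 15.3
ee_pos: [0.4366, -0.0028, 0.0064]
tcp_rot: [0.288, 3.121, -0.033]
ft_force: [0.3, 0.4, 1.0]
opening: -0.0
```

```bash
python3 lk.py m
```

```text
t 15.3 binder mm [-139.558  -78.882    6.371] toolx deg 169.45001625481993 F [0.327 0.432 0.966] q [ 0.009  0.359 -0.501  0.706 -0.022  0.193] tool z [ 0.005 -0.022 -1.   ]
[([350.9, 216.1], 0.68), ([341.8, 218.3], 0.17)]
beaker w [ 0.464 -0.01   0.028] binder -0.11104438788390371 -0.08131420313928923
```

View pics/mz.png

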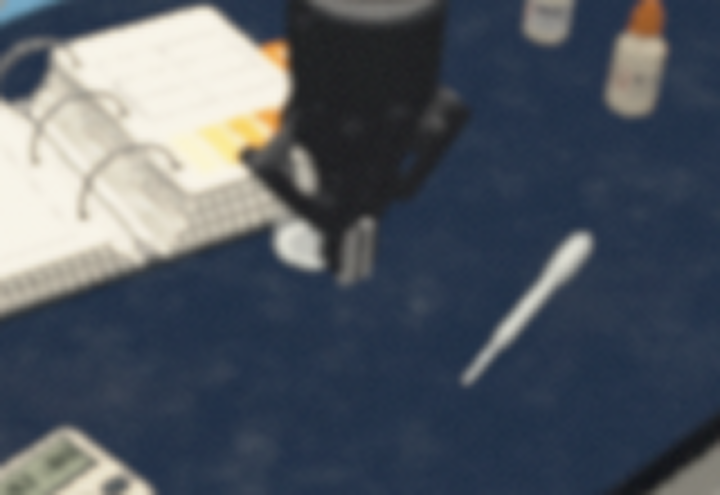

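>>> move_arm:
  plan:
    - [-0.1,0,0,0,1]
    - [-0.15,0,0,0,1]
    - [-0.15,0,0,0,1]

```text
time_s: 15.8
ee_pos: [0.4379, -0.003, 0.0063]
tcp_rot: [0.288, 3.122, -0.033]
ft_force: [-0.3, 0.4, 0.9]
opening: 0.0002
```

```bash
python3 -c "
from go import *
info()"
```

```text
t 15.8 binder mm [-138.166  -78.947    6.321] toolx deg 169.44955106611783 F [-0.305  0.406  0.902] q [ 0.008  0.361 -0.497  0.708 -0.022  0.192] tool z [ 0.004 -0.022 -1.   ]
```

No contact force yet. I back off to see the gap clearly.

>>> move_arm:
  plan:
    - [1.5,0,0,0,1]
    - [4,0,0,0,1]
    - [7,0,-2,0,1]
    - [8,0,-6,0,1]
    - [8,0,-11,0,1]
    - [8,0,-14,0,1]

```text
time_s: 16.4
ee_pos: [0.3594, 0.0148, 0.1488]
tcp_rot: [0.287, 3.118, -0.032]
ft_force: [1.9, 0.0, 0.8]
opening: 0.0
```

```bash
python3 lk.py n; python3 - <<'E'
from go import *
i=cv2.imread('pics/n_scene.png');o=(300,180);k=7
z=cv2.resize(i[180:255,300:410],None,fx=k,fy=k,interpolation=2)
def pl(b,col):
    p=((proj('scene',W(q,b))-o+.5)*k).astype(int);cv2.polylines(z,[p],False,col,1)
pl([(-.0855,-y/1000,0) for y in range(0,140,5)],(0,0,255));pl([(-.0855,-y/1000,.003) for y in range(0,140,5)],(0,255,255))
t=np.linspace(0,6.3,60)
for x in(-.1085,-.1115):pl([(x+.023*np.cos(a),-.079+.023*np.sin(a),0) for a in t],(0,255,0))
cv2.imwrite('pics/nov.png',z)
E
```

```text
t 16.4 binder mm [-218.555  -73.238  148.75 ] toolx deg 169.47012625959212 F [1.913 0.028 0.753] q [ 0.06   0.019 -0.48   1.065 -0.022  0.243] tool z [ 0.008 -0.021 -1.   ]
[([348.4, 217.5], 0.94)]
beaker w [ 0.464 -0.001  0.028] binder -0.11275046402319334 -0.07300666015190202
```

View pics/nz.png

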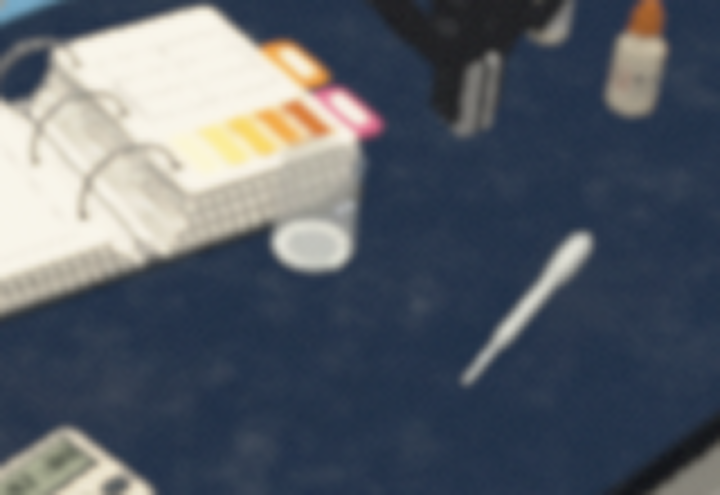

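View pics/nov.png

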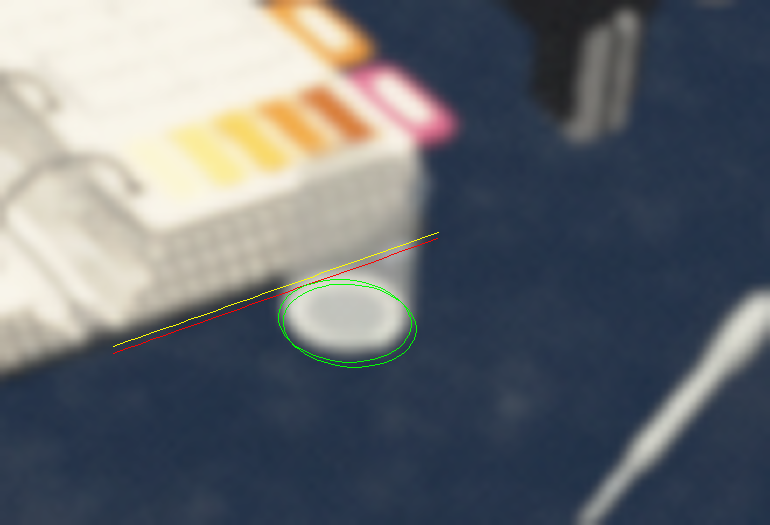

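The beaker stands upright at binder y ≈ −79 mm, centred on the amber patches, apparently within a millimetre or two of the cover edge. I return low and close the gap until I feel contact.

```bash
python3 -c "
from go import *
to((-.150,-.079,.006),np.radians(169.8))"
```

```text
t 16.6 binder mm [-218.642  -73.377  146.187] toolx deg 169.45540432022537 F [ 0.533  0.241 -0.691] q [ 0.059  0.022 -0.484  1.059 -0.022  0.243] tool z [ 0.007 -0.022 -1.   ]
world [ 0.426 -0.001  0.006] tool cm [-6.728 -0.065 14.096] yaw -0.34459567977466526
```

>>> move_arm:
  plan:
    - [0,0,4.5,0,1]
    - [0,0,9,0,1]
    - [-0.5,0,13,0,1]
    - [-2.5,0,14,0,1]
    - [-4.5,0,14,0,1]
    - [-6,0,14,0,1]
    - [-6.5,0,14,0,1]
    - [-6.7,0,14,0,1]

```text
time_s: 17.4
ee_pos: [0.4249, -0.0007, 0.0057]
tcp_rot: [0.289, 3.122, -0.033]
ft_force: [0.0, -0.3, 0.1]
opening: -0.0
```

```bash
python3 -c "
from go import *
info()"
```

```text
t 17.4 binder mm [-151.411  -78.598    5.662] toolx deg 169.44299481107836 F [ 0.032 -0.34   0.083] q [ 0.014  0.343 -0.53   0.694 -0.022  0.198] tool z [ 0.004 -0.021 -1.   ]
```

>>> move_arm:
  plan:
    - [-0.5,0,0,0,1]
    - [-1.0,0,0,0,1]
    - [-1.3,0,0,0,1]
    - [-1.4,0,0,0,1]
    - [-1.45,0,0,0,1]
    - [-1.45,0,0,0,1]

```text
time_s: 18.0
ee_pos: [0.4387, -0.0033, 0.0058]
tcp_rot: [0.289, 3.123, -0.033]
ft_force: [-1.6, 0.8, 0.4]
opening: 0.0003
```

```bash
python3 -c "
from go import *
info()"
```

```text
t 18.0 binder mm [-137.35   -79.102    5.788] toolx deg 169.4424695518412 F [-1.609  0.757  0.371] q [ 0.007  0.364 -0.495  0.709 -0.021  0.192] tool z [ 0.003 -0.021 -1.   ]
```

>>> move_arm:
  plan:
    - [-0.1,0,0,0,1]
    - [-0.15,0,0,0,1]
    - [-0.15,0,0,0,1]

```text
time_s: 18.3
ee_pos: [0.439, -0.0035, 0.0055]
tcp_rot: [0.289, 3.125, -0.033]
ft_force: [-4.6, 0.1, 2.6]
opening: 0.0001
```

```bash
python3 lk.py o
```

```text
t 18.3 binder mm [-137.077  -79.292    5.532] toolx deg 169.44112608103876 F [-4.555  0.15   2.628] q [ 0.007  0.366 -0.492  0.712 -0.021  0.191] tool z [ 0.001 -0.021 -1.   ]
[([348.0, 214.0], 0.62), ([398.5, 174.9], 0.55), ([345.1, 217.2], 0.39)]
beaker w [ 0.475 -0.01   0.028] binder -0.10071869427214433 -0.07994005490435727
```

View pics/oz.png

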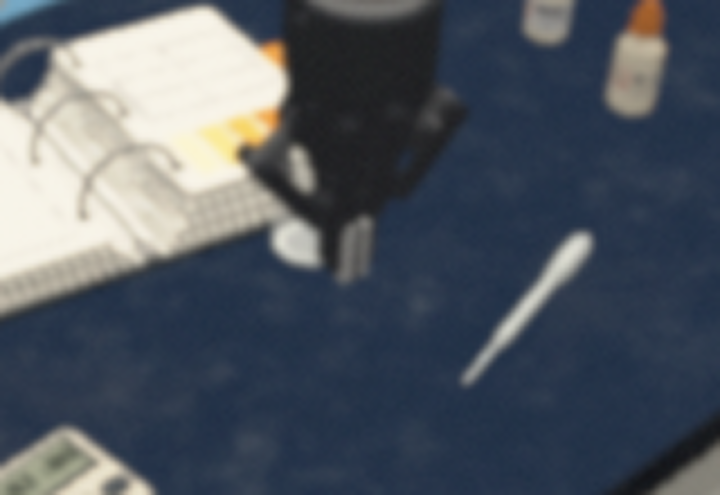

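Contact is felt at −4.6 N: the beaker is against the edge. I retract away from everything for a clear view from both cameras.

>>> move_arm:
  plan:
    - [0.5,0,0,0,1]
    - [3,0,0,0,1]
    - [6,0,-1,0,1]
    - [8,0,-5,0,1]
    - [8,0,-10,0,1]
    - [8,0,-15,0,1]

```text
time_s: 19.1
ee_pos: [0.36, 0.0144, 0.1569]
tcp_rot: [0.288, 3.123, -0.033]
ft_force: [2.0, 0.5, 0.0]
opening: -0.0001
```

>>> move_arm:
  plan:
    - [0,4.5,-1,0,1]
    - [0,9,-2,0,1]
    - [0,13.5,-3,0,1]
    - [0,18,-4,0,1]
    - [0,22,-5,0,1]
    - [0,26,-5,0,1]
    - [0,29,-5,0,1]
    - [0,29,-5,0,1]

```text
time_s: 19.9
ee_pos: [0.4144, 0.3048, 0.2009]
tcp_rot: [0.281, 3.121, -0.028]
ft_force: [-0.4, -0.6, -0.5]
opening: -0.0
```

```bash
python3 - <<'E'
from go import *
info();snap('p')
for l in('beaker_mid','green_tab','amber_tab','timer','orange_bottle','white_bottle','square_cell'):
  r=[manip.pinpoint(l,c)[:1] for c in('scene','top')]
  print(l,[[(np.round(x['centre'],1).tolist(),round(x['conf'],2)) for x in a] for a in r], tri(r[0][0]['centre'],r[1][0]['centre']) if r[0] and r[1] else '')
i=cv2.imread('pics/p_scene.png')[120:320,170:450];j=cv2.imread('pics/p_top.png')[120:270,200:440]
cv2.imwrite('pics/pz1.png',cv2.resize(i,None,fx=2.8,fy=2.8,interpolation=2));cv2.imwrite('pics/pz2.png',cv2.resize(j,None,fx=3.3,fy=3.3,interpolation=2))
E
```

```text
t 19.9 binder mm [-208.229  221.698  200.905] toolx deg 169.70225041874755 F [-0.373 -0.558 -0.525] q [ 0.645  0.289 -0.011  1.277 -0.018  0.825] tool z [ 0.006 -0.018 -1.   ]
beaker_mid [[([350.1, 216.8], 0.95)], [([260.1, 146.0], 0.61)]] (array([0.51 , 0.108, 0.128]), np.float64(0.2482428868316429))
green_tab [[([237.0, 203.8], 0.87)], [([262.7, 142.4], 0.71)]] (array([0.669, 0.18 , 0.03 ]), np.float64(0.005366763236659341))
amber_tab [[([343.0, 184.8], 0.64)], []] 
timer [[([293.3, 285.0], 0.85)], [([249.3, 239.8], 0.6)]] (array([0.39 , 0.211, 0.004]), np.float64(0.001642227712466109))
orange_bottle [[([419.4, 192.0], 0.46)], [([414.9, 217.6], 0.55)]] (array([ 0.455, -0.264,  0.001]), np.float64(0.0007669797738894688))
white_bottle [[([398.6, 176.5], 0.69)], [([420.2, 188.0], 0.63)]] (array([ 0.544, -0.282,  0.002]), np.float64(0.004892287753538846))
square_cell [[([196.4, 269.0], 0.88)], [([206.1, 184.7], 0.59)]] (array([0.549, 0.344, 0.002]), np.float64(0.004360066824428629))
```

View pics/pz1.png

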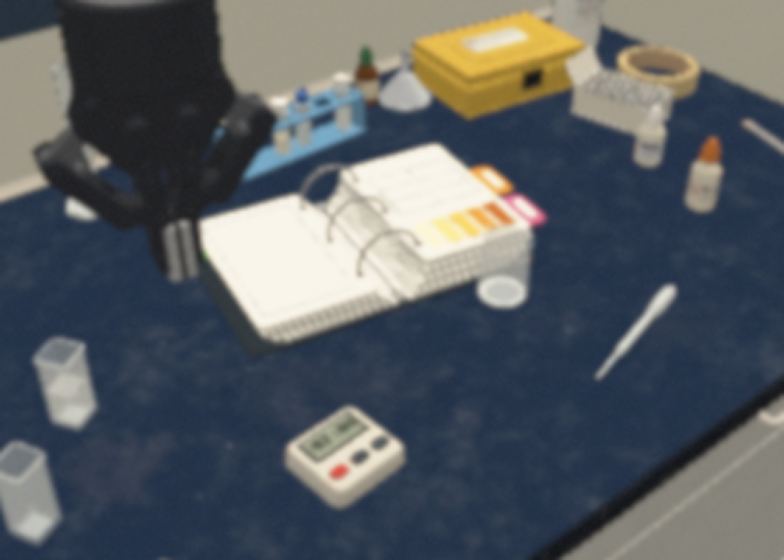

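View pics/pz2.png

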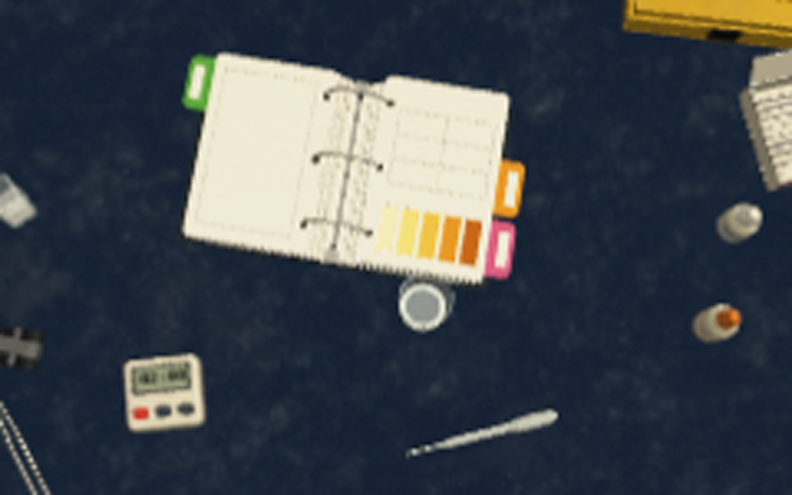

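Both views agree. The green tab is on the left and the leaf is flat. The amber scale is open, and the beaker is upright against the near edge below the amber patches. The other objects have not moved.

```bash
python3 -c "
from workcell import manip
print(manip.sign_off())"
```

```text
the job is handed in; nothing more can be done
None
```

The green leaf is turned over onto the left-hand pile, the amber scale lies open, and the beaker stands against the binder's near edge in front of it. I handed the job in at about 20.5 s.

- **Leaf:** I lifted it at the tab tip with the side of the shut fingertips, pushed it over the rings and pressed it down. The press met the leaf at 27 mm, the height it should have when flat. The amber leaf stayed on the right.
- **Beaker:** I pushed it low from behind until the wrist felt about 4.6 N against the cover edge. It stands upright at binder y ≈ −79 mm. Nothing was taken between the fingers.
- **Last checks:** Both final pictures show this, and the timer, bottles and square cell sit where they were, within measuring noise. The arm was well clear.
- **Disagreements:**
  - Beaker contact came about 1.5–4.5 mm further on than my binder fit predicted, so the fit along the binder's x is that far off. I relied on the felt contact.
  - In the final top view the network reported the beaker where the green tab is. I dismissed that as a false find after looking at the picture.

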